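Swap the piece on the reclined L-bracket ledge

TASK

Clear the lens-cap keeper off the small reclined L-bracket and set it upright in the shallow tray. Lift the tall cassette out of the acrylic rack, stand it on the cork mat and let go so that you can take it again by its side edges, and set it on the bracket's narrow ledge, centred, its foot square on the ledge and its back flush against the upright. Keep the cassette from toppling, and leave the short cassettes, the battery and the other gear where they are.

Things in the scene. Friction and masses are not known exactly. Their poses are not given: they have to be found in the camera images.
- bracket: Black L-bracket reclined 0.26 rad on a fixed steel post (base 90 x 100 x 8 mm). Origin: middle of the corner of ledge top and upright face, 92 mm above the desk. x out of the upright (away from the robot), y along the corner, z up along the upright's face, leaning back to the robot. Ledge 20 mm deep (x), 44 wide (y), 4 thick; upright 44 wide, 86 high, 4 thick. Post narrower, under the ledge.
- keeper: Lens-cap keeper: grey plastic block 18 mm deep (x, with 2 mm black discs on its front), 48 wide (y), 64 high (z). Origin: centre of its underside. It starts on the bracket's ledge, back to the upright, axes parallel to the bracket's, 2 mm wider than the ledge on each side.
- tray: Shallow dark steel tray, open on top, outside 150 mm (x) x 140 mm (y) x 14 mm high, walls and floor 4 to 5 mm thick. Origin: centre of the underside. Fixed, its yaw anything; a battery lies in its +x half, the -x half is free.
- battery: Grey camera battery lying in the tray, 38 (x) x 56 (y) x 21 mm high, origin at the centre of its underside. Leave alone.
- rack: Fixed clear acrylic rack: base 160 (x) x 76 (y) x 6 mm, two side panels at y = +-34.5 mm, 5 mm thick, 78 mm high, and three slots at x = -48, 0, +48 mm made by pairs of ribs 51 mm high at the panels. Cassettes stand on the base, about 3 mm of play across a slot. Origin: centre of the underside. Which slot holds what varies.
- tall_cassette: The tall cassette: glass pane in a flat aluminium frame, 14 mm thick (x), 60 mm wide (y), 84 mm high (z), same front and back. Origin: centre of its underside (its foot). It starts standing in one of the rack's slots, its top 90 mm above the desk.
- short_cassette_a: Like the tall cassette but 64 mm high; stands in another slot of the rack. Leave alone.
- short_cassette_b: The second 64 mm high cassette, in the remaining slot. Leave alone.
- mat: Square cork mat 130 x 130 mm, 3 mm thick, fixed on the desk, its yaw anything. Origin: centre of the underside. A lens cap lies on its +y half; the -y half is free.
- blower: Black rubber blower, a bulb of 56 mm diameter with a nozzle, 98 mm high, standing. Origin: centre of its underside. Leave alone.
- lens: Black camera lens standing on end, 65 mm diameter, 72 mm high. Origin: centre of its underside. Leave alone.
- jar: White jar standing, 52 mm diameter, 90 mm high. Origin: centre of its underside. Leave alone.
- wand_light: Wand light, an obstacle to go round: upright aluminium tube 28 mm diameter on a 66 mm round foot, 260 mm high in all, fixed. Origin: centre of its underside.
- lens_cap: Black lens cap lying flat on the cork mat, 54 mm diameter, 11 mm high. Origin: centre of its underside. Leave alone.

How it is judged:
By the outcome, as a careful person would: the job done as asked, in the order asked, and still so for the second after the job is handed in, with the robot touching nothing.
It also fails if it takes over 72 s, if anything falls off the work surface, if the arm or the gripper's body presses on something with over 40 N, if the wrist force passes 120 N, or if a joint passes its speed limit or range.

ROBOT

A 6-joint arm with a two-finger parallel gripper is mounted at the origin on the work surface. World frame = base frame: x ahead of the robot, y to its left, z up, the work surface at z = 0. Lengths are in m, angles in degrees, forces in N, time in s.
With the tool pointing down it reaches from about 0.35 to 0.875 m from the base axis. Payload 4.2 kg.
Tool frame: the origin (TCP) lies midway between the tips of the shut fingers; the grasp point (between the pads) lies 19 mm behind it; z points along the fingers, y is the line along which they close (so a half turn about z gives the same grasp; the last joint's range is limited). The gripper opens to 87 mm and grips with 3 to 60 N. Pads are 19 mm wide; open, the fingers measure 117 mm over their backs; the gripper's body (75 mm by 190 mm) begins 51 mm behind the grasp point.
Start: joints at [78.701, 22.042, 0.453, 0, -68.411, -14.817], TCP at [0.275, 0.561, 0.196] pointing down, gripper open.
Joint ranges: [-179.83, 179.83], [-69.29, 118.12], [-61.27, 80.66], [-181.25, 117.63], [-171.15, -9.14], [-177.46, 177.46]. Speed limits (degrees/s): [159.86, 159.86, 180, 180, 180, 180].

INTERFACE

Orientations are given as [roll, pitch, yaw] about the fixed x, y, z axes, in that order (R = Rz(yaw) Ry(pitch) Rx(roll)).
In Python, from workcell import env gives the robot as it stands. The module is installed in compiled form; this text tells all that it offers. Calls block until the motion is done:
- env.goto(position, orientation): joint-space move of the TCP to a pose.
- env.move_straight(position, rotation=None, rate=0.15, force_limit=None): straight line of the TCP; rotation=None keeps the orientation; rate is the mean speed in m/s. With force_limit (N) it stops when the force on the tool has changed by that much, and returns True; else False.
- env.set_joints(angles): joint-space move.
- env.gripper_to(opening, grasp_force=None): opening from 0.0 (shut) to 1.0 (fully open); grasp_force is the grip in N (None keeps the last); returns when the fingers have stopped.
- env.dwell(seconds).
- env.inverse_kinematics(position, orientation): joint angles nearest the present ones, or None.
- env.read_state(): the state.
- env.grab_frame(name): name is "side" or "top" or "wrist"; returns a dict with "image" (384x512x3 uint8, blue, green, red), "fx", "fy", "cx", "cy" (pixels), "D" ([k1, k2, p1, p2, k3] as OpenCV has them; the pictures are not rectified), "position" and "orientation" of the camera in the world. Camera axes: x right, y up, looking along -z (the intrinsics and any distortion apply to the point x, -y, -z); pixel columns grow to the right and rows downward; lengths in m; the calibration is good to about 2 mm. A picture is of the moment at which its call begins. There is no depth.
A pose or a line that the arm cannot do raises env.Unreachable and nothing moves.
- env.close_job(): hands the job in; it is judged then, once.
Trained networks look in a picture, given as the dict that the camera call returned (one of the last four; its "shot" number tells which), for a name from the list of things; names that differ only in an ending like _2 or _b are one class to them, and where a whole thing is asked for, a point or a joint stands for the part that bears it (a point fixed in the world has none). Each returns a list of dicts, best first, with "score" (0 to 1); they miss things now and then, are a little off and sometimes report something else, mostly with a low value. They report only what shows in the picture. A call takes as long as a camera call.
- env.search_frame(picture, thing): "xyz" ([x, y, z] in m, in world coordinates, good to about 4 mm: the middle of the surface that is visible of it).
- env.trace(picture, thing): "mask" (384x512 bool, what is visible of it).
The state is a dict: "clock": time; "joint_positions": joint angles; "qvel": joint speeds; "joint_torque": joint torques, N m; "position": TCP position; "tool_rot": TCP orientation; "force": force on the tool from outside, world axes, zero at the start; "wrist_torque": the same for the moment, N m; "opening": opening from 0.0 (shut) to 1.0 (fully open); "finger_force": force on a finger pad.
Only numpy, scipy, OpenCV 4.12 (cv2) and the standard library are available. Lean on these libraries where they do the work, as an engineer would, in place of code of your own. Each camera call takes 0.05 s, during which the arm holds its last target. There are 200 camera calls.

## Working session

There is one attempt and no reset: what is moved stays moved. The work goes in short steps, each a Python script; the robot and the scene stay as the last script left them, time stands still between calls to the robot, and variables do not carry over. Pictures are saved under pics/ and viewed, at most 10 in all, crops included, and the job is handed in when it is done.

```bash
mkdir -p pics; ls; python3 - <<'E'
from workcell import env
import cv2,numpy as np
np.set_printoptions(precision=4,suppress=True)
s=env.read_state(); print(s)
for n in ("side","top"):
    p=env.grab_frame(n); cv2.imwrite(f"pics/{n}0.png",p["image"])
    print(n,{k:p[k] for k in p if k!="image"})
    for t in ["bracket","keeper","tray","battery","rack","tall_cassette","short_cassette_a","mat","blower","lens","jar","wand_light","lens_cap"]:
        r=env.search_frame(p,t); print(t,[(np.round(d["xyz"],3).tolist(),round(float(d["score"]),2)) for d in r[:3]])
a=cv2.imread("pics/side0.png");b=cv2.imread("pics/top0.png")
print(env.read_state()["clock"])
E
```

```text
pics
{'clock': 0.0, 'joint_positions': array([ 78.7015,  22.0907,   0.3794,  -0.0277, -68.4101, -14.8168]), 'qvel': array([-0.0652,  0.0973, -0.0688,  0.0732, -0.0131, -0.0921]), 'joint_torque': array([ -0.0002, -39.0667,  18.7407,   4.2199,   0.011 ,  -0.0002]), 'position': array([0.2748, 0.5606, 0.1948]), 'tool_rot': array([179.876 ,  -0.0062, -26.1255]), 'force': array([ 0.0416,  0.427 , -0.0685]), 'wrist_torque': array([0.0097, 0.0148, 0.0012]), 'finger_force': 0.0, 'opening': 0.998397482922242}
side {'fx': 436.78488932174673, 'fy': 436.78488932174673, 'cx': 255.95613384052044, 'cy': 189.18331388146999, 'D': array([-0.0997,  0.    ,  0.    ,  0.    ,  0.    ]), 'position': array([0.5063, 0.6675, 0.813 ]), 'orientation': array([  42.9557,    0.9629, -176.8908]), 'shot': 1}
bracket [([0.635, 0.009, 0.15], 0.52)]
keeper [([0.646, 0.007, 0.144], 0.62)]
tray [([0.521, 0.342, 0.002], 0.56)]
battery [([0.462, 0.33, 0.022], 0.85), ([0.505, -0.304, 0.047], 0.41)]
rack [([0.504, -0.303, 0.048], 0.84)]
tall_cassette []
short_cassette_a [([0.456, -0.332, 0.064], 0.45), ([0.552, -0.348, 0.068
[... 661 characters left out ...]
65), ([0.647, -0.015, 0.157], 0.44)]
tray [([0.525, 0.349, 0.004], 0.8)]
battery [([0.46, 0.319, 0.029], 0.77), ([0.521, -0.003, 0.018], 0.24)]
rack [([0.494, -0.33, 0.035], 0.74), ([0.55, -0.346, 0.071], 0.17)]
tall_cassette [([0.504, -0.331, 0.088], 0.8)]
short_cassette_a [([0.552, -0.345, 0.07], 0.59), ([0.455, -0.321, 0.071], 0.48), ([0.524, -0.005, 0.013], 0.27)]
mat [([0.468, 0.012, 0.003], 0.63), ([0.52, 0.348, 0.004], 0.24), ([0.646, -0.013, 0.158], 0.19)]
blower [([0.577, 0.152, 0.049], 0.68)]
lens [([0.576, -0.167, 0.075], 0.77)]
jar [([0.671, 0.217, 0.087], 0.72)]
wand_light [([0.674, -0.242, 0.118], 0.62), ([0.577, 0.15, 0.052], 0.6)]
lens_cap [([0.523, -0.006, 0.018], 0.52)]
1.4
```

View pics/side0.png

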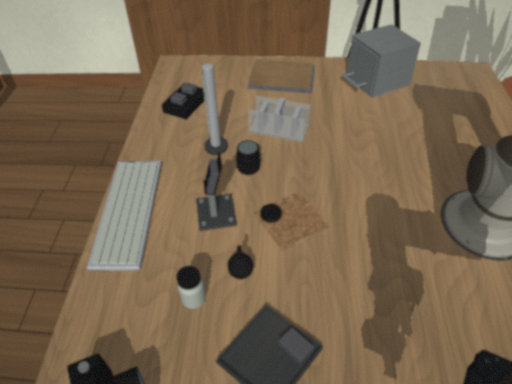

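View pics/top0.png

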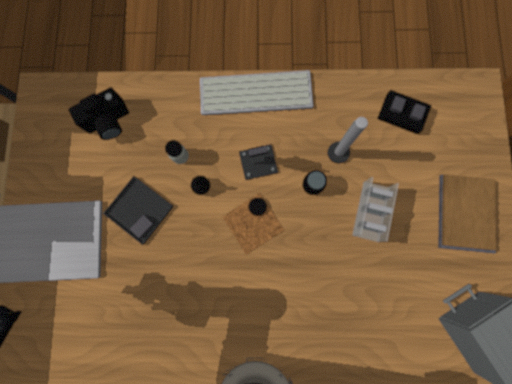

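The side view shows the bracket and keeper edge-on at (212,180), base (215,212), rack (280,118), mat (293,218) with cap (271,213), and tray (270,345). The top view shows base (258,162), the rack's three slots (377,195–225), mat (254,222) with its lower-left half free, and tray (140,210) with the battery at lower right (150,224). Next I'll take wrist views.

```bash
cat > h.py <<'E'
from workcell import env
import cv2,numpy as np,pickle
from scipy.spatial.transform import Rotation as Ro
from scipy.optimize import minimize
np.set_printoptions(precision=4,suppress=True)
def R(o): return Ro.from_euler('xyz',o,degrees=True).as_matrix()
def proj(p,P):
    q=(np.asarray(P,float)-p["position"])@R(p["orientation"])*[1,-1,-1]
    K=np.array([[p["fx"],0,p["cx"]],[0,p["fy"],p["cy"]],[0,0,1]])
    return cv2.projectPoints(q[:,None],np.zeros(3),np.zeros(3),K,np.asarray(p["D"],float))[0][:,0]
def box(x0,x1,y0,y1,z0,z1): return np.array([[x,y,z] for x in(x0,x1) for y in(y0,y1) for z in(z0,z1)])
def grab(n,things=()):
    p=env.grab_frame(n); p["m"]={}
    for t in things:
        r=env.trace(p,t); p["m"][t]=[(d["score"],d["mask"]) for d in r]
    return p
E
python3 - <<'E'
from h import *
V=[]
c=env.read_state()
p=grab("wrist"); T=R(c["tool_rot"]); print("cam in tool",(p["position"]-c["position"])@T, Ro.from_matrix(T.T@R(p["orientation"])).as_euler('xyz',degrees=True),p["fx"],p["D"])
for pos,ori,th in [([.50,.34,.33],[180,0,0],["tray","battery"]),
   ([.46,.03,.33],[180,0,0],["mat","lens_cap","bracket","keeper"]),
   ([.56,.0,.33],[180,-15,0],["bracket","keeper"]),
   ([.50,-.33,.30],[180,0,0],["rack","tall_cassette","short_cassette_a"])]:
    try:
        env.goto(pos,ori); env.dwell(.2)
    except env.Unreachable as e: print("unreach",pos,ori); continue
    q=grab("wrist",th); V.append(q); print(q["position"],q["orientation"],{t:[(round(float(s),2),int(m.sum())) for s,m in q["m"][t]] for t in th})
pickle.dump(V,open("v1.pkl","wb"))
im=np.zeros((600,800,3),np.uint8)
for i,q in enumerate(V): im[300*(i//2):300*(i//2)+300,400*(i%2):400*(i%2)+400]=cv2.resize(q["image"],(400,300))
cv2.imwrite("pics/m1.png",im); print(env.read_state()["clock"],env.read_state()["joint_positions"])
E
```

```text
cam in tool [ 0.0748 -0.0005 -0.1885] [164.1513  -0.0041  89.9755] 318.9426073753764 [-0.0487  0.      0.      0.      0.    ]
[0.5746 0.3415 0.5178] [-15.8961  -0.0566 -89.8974] {'tray': [(0.65, 1861), (0.64, 7432)], 'battery': [(0.97, 931)]}
[0.5356 0.0316 0.5181] [-15.8883  -0.0274 -89.8923] {'mat': [(0.7, 5609)], 'lens_cap': [(0.77, 965), (0.7, 1036)], 'bracket': [(0.73, 197)], 'keeper': [(0.73, 5114), (0.49, 77), (0.49, 39)]}
[0.5834 0.0009 0.5319] [ -0.8411   0.0097 -89.9439] {'bracket': [(0.66, 261), (0.51, 3181)], 'keeper': [(0.56, 721)]}
[ 0.5754 -0.3282  0.489 ] [-15.8044  -0.026  -89.8655] {'rack': [(0.71, 4023)], 'tall_cassette': [(0.83, 895)], 'short_cassette_a': [(0.85, 829), (0.79, 545)]}
7.2083 [-17.9003  16.5592   7.1838   0.001  -80.6062 107.9521]
```

View pics/m1.png

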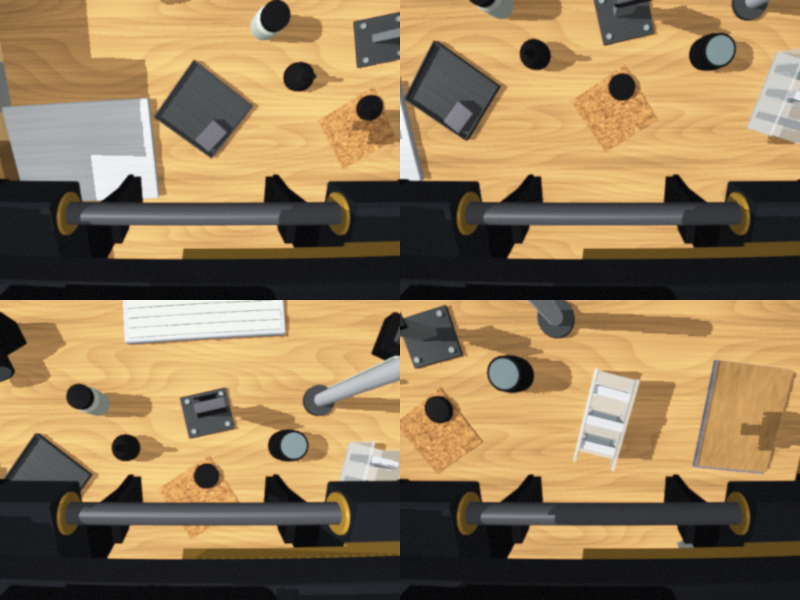

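Montage of wrist views:
- Upper left: tray (205,108), battery (212,135).
- Upper right: mat (615,110), cap (622,87).
- Lower left: bracket and keeper (208,410).
- Lower right: rack (607,418), with the tall cassette in the middle slot.

Closer views come next.

```bash
python3 - <<'E'
from h import *
V=[]
for pos,ori,th in [([.44,-.345,.15],[180,0,0],["rack","tall_cassette","short_cassette_a"]),([.45,-.28,.18],[180,0,0],["rack","tall_cassette","short_cassette_a"]),
   ([.60,-.05,.25],[180,-12,0],["bracket","keeper"]),
   ([.60,.05,.25],[180,-12,0],["bracket","keeper"])]:
    try:
        env.goto(pos,ori); env.dwell(.2)
    except env.Unreachable as e: print("unreach",pos,ori); continue
    q=grab("wrist",th); V.append(q); print(q["position"],q["orientation"],{t:[(round(float(s),2),int(m.sum())) for s,m in q["m"][t]] for t in th})
    for t in th: print(t,[np.round(d["xyz"],3).tolist() for d in env.search_frame(q,t)[:2]])
pickle.dump(V,open("v2.pkl","wb"))
im=np.zeros((600,800,3),np.uint8)
for i,q in enumerate(V): im[300*(i//2):300*(i//2)+300,400*(i%2):400*(i%2)+400]=q["image"][:300,56:456]
cv2.imwrite("pics/m2.png",im); print(env.read_state()["clock"])
E
```

```text
[ 0.5162 -0.3446  0.3406] [-15.6423  -0.1125 -89.9345] {'rack': [(0.93, 10384), (0.66, 1875)], 'tall_cassette': [(0.63, 1663)], 'short_cassette_a': [(0.88, 1756), (0.75, 1901)]}
rack [[0.523, -0.328, 0.012]]
tall_cassette [[0.507, -0.328, 0.091], [0.521, -0.333, 0.011]]
short_cassette_a [[0.46, -0.316, 0.074], [0.549, -0.349, 0.068]]
[ 0.5248 -0.2802  0.3676] [-15.9381   0.0126 -90.0412] {'rack': [], 'tall_cassette': [(0.64, 1229)], 'short_cassette_a': [(0.89, 1356), (0.73, 1637)]}
rack [[0.519, -0.344, 0.023], [0.581, -0.176, 0.073]]
tall_cassette [[0.507, -0.325, 0.089]]
short_cassette_a [[0.461, -0.316, 0.072], [0.55, -0.344, 0.07]]
[ 0.6339 -0.0507  0.4495] [ -3.9004  -0.0236 -90.0777] {'bracket': [(0.62, 568)], 'keeper': [(0.67, 1366)]}
bracket [[0.636, -0.005, 0.169], [0.583, 0.15, 0.048]]
keeper [[0.647, -0.011, 0.154]]
[0.6341 0.0495 0.45  ] [ -3.8484  -0.0127 -90.056 ] {'bracket': [(0.57, 688)], 'keeper': [(0.71, 1592)]}
bracket [[0.63, -0.006, 0.166]]
keeper [[0.648, -0.007, 0.157]]
11.85
```

View pics/m2.png

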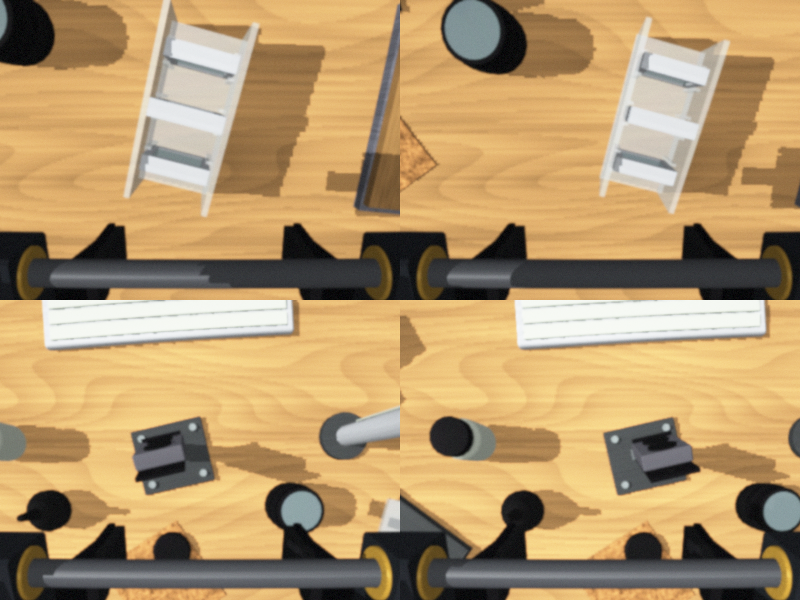

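```bash
cat > fit.py <<'E'
from h import *
S=4
def render(p,polys):
    im=np.zeros((384*S,512*S),np.uint8)
    for P in polys:
        u=np.clip((proj(p,P)+.5)*S-.5,-3000,5000)
        cv2.fillConvexPoly(im,cv2.convexHull(np.round(u*16).astype(np.int32).reshape(-1,1,2)),255,shift=4)
    return cv2.resize(im,(512,384),interpolation=cv2.INTER_AREA)/255.
def fit(views,model,x0,step,hull=False):
    M=[]
    for p,m in views:
        m=m.astype(np.uint8)
        if hull:
            c=np.vstack([c for c in cv2.findContours(m,0,2)[0] if len(c)>10]); m=cv2.fillConvexPoly(m.copy(),cv2.convexHull(c),1)
        M.append(m.astype(float))
    def L(x): return sum(((render(p,model(x))-m)**2).sum()/m.sum() for (p,_),m in zip(views,M))/len(M)
    x0=np.array(x0,float);n=len(x0)
    for k in range(2):
        sim=np.vstack([x0]+[x0+np.eye(n)[i]*step[i]/(k+1) for i in range(n)])
        r=minimize(L,x0,method="Nelder-Mead",options=dict(initial_simplex=sim,maxiter=250,xatol=2e-4,fatol=1e-5)); x0=r.x
    return x0,r.fun
def pose(P,x,y,z,yaw,rec=0):
    # reclined: z axis leans toward -x
    M=R([0,0,yaw])@R([0,-np.degrees(rec),0]); return P@M.T+[x,y,z]
E
cat > f1.py <<'E'
from fit import *
A=pickle.load(open("v1.pkl","rb"));B=pickle.load(open("v2.pkl","rb"))
def mk(q,t,i=0): return q["m"][t][i][1]
tm=mk(A[0],"tray",1)|mk(A[0],"battery")
for y in(35,-55): print("tray",fit([(A[0],tm)],lambda v:[pose(box(-.075,.075,-.07,.07,0,.014),v[0],v[1],0,v[2])],[.52,.345,y],[.01,.01,8],True))
print("batt",fit([(A[0],mk(A[0],"battery"))],lambda v:[pose(box(-.019,.019,-.028,.028,.005,.026),v[0],v[1],0,v[2])],[.465,.33,35],[.01,.01,20]))
mm=mk(A[1],"mat")|mk(A[1],"lens_cap")
print("mat",fit([(A[1],mm)],lambda v:[pose(box(-.065,.065,-.065,.065,0,.003),v[0],v[1],0,v[2])],[.467,.017,30],[.01,.01,8],True))
c=box(-.007,.007,-.03,.03,0,.084)
for vs in ([0],[1],[0,1]): print("tall",vs,fit([(B[i],mk(B[i],"tall_cassette")) for i in vs],lambda v:[pose(c,v[0],v[1],.006,v[2])],[.505,-.33,-15],[.005,.005,8]))
print("tall z",fit([(B[i],mk(B[i],"tall_cassette")) for i in (0,1)],lambda v:[pose(c,v[0],v[1],v[3],v[2])],[.505,-.33,-15,.006],[.005,.005,8,.005]))
k=box(0,.018,-.024,.024,0,.064)
for vs in ([2],[3],[2,3]): print("keeper",vs,fit([(B[i],mk(B[i],"keeper")) for i in vs],lambda v:[pose(k,v[0],v[1],.092,v[2],.26)],[.65,-.01,12],[.006,.006,8]))
print("keeper z",fit([(B[i],mk(B[i],"keeper")) for i in (2,3)],lambda v:[pose(k,v[0],v[1],v[3],v[2],.26)],[.65,-.01,12,.092],[.006,.006,8,.006]))
E
python3 f1.py; python3 - <<'E'
from h import *
B=pickle.load(open("v2.pkl","rb"));im=np.zeros((600,800,3),np.uint8)
for i,(q,ts,(r,c)) in enumerate(zip(B,[["tall_cassette"]]*2+[["keeper","bracket"]]*2,[(20,160),(20,160),(90,160),(90,130)])):
    a=q["image"].copy()
    a=cv2.resize(a,None,fx=2,fy=2,interpolation=2)
    for t,col in zip(ts,[(0,0,255),(0,255,0)]):
        m=cv2.resize(q["m"][t][0][1].astype(np.uint8),None,fx=2,fy=2,interpolation=0); cv2.drawContours(a,cv2.findContours(m,0,2)[0],-1,col,1)
    im[300*(i//2):300*(i//2)+300,400*(i%2):400*(i%2)+400]=a[2*r:2*r+300,2*c:2*c+400]
cv2.imwrite("pics/m3.png",im)
E
```

```text
tray (array([ 0.5111,  0.3417, 53.3072]), np.float64(0.007215688815543759))
tray (array([  0.5095,   0.3459, -36.5009]), np.float64(0.10990578798983024))
batt (array([ 0.462 ,  0.3257, 47.8201]), np.float64(0.020963250109125177))
mat (array([ 0.4729,  0.0082, 33.1305]), np.float64(0.020156922490346126))
tall [0] (array([  0.5061,  -0.3307, -14.6954]), np.float64(0.03390750076928181))
tall [1] (array([  0.5062,  -0.3315, -14.0466]), np.float64(0.05784319669251577))
tall [0, 1] (array([  0.5062,  -0.331 , -14.3209]), np.float64(0.05229733208276233))
tall z (array([  0.5063,  -0.3309, -14.3427,   0.0074]), np.float64(0.05125976109378349))
keeper [2] (array([ 0.6533, -0.0073, 14.6084]), np.float64(0.09763207416001166))
keeper [3] (array([ 0.6528, -0.0066,  8.0752]), np.float64(0.09138196750766521))
keeper [2, 3] (array([ 0.6532, -0.0063, 13.2291]), np.float64(0.1057416867382967))
keeper z (array([ 0.6536, -0.007 , 12.5916,  0.0834]), np.float64(0.07534747372665077))
```

View pics/m3.png

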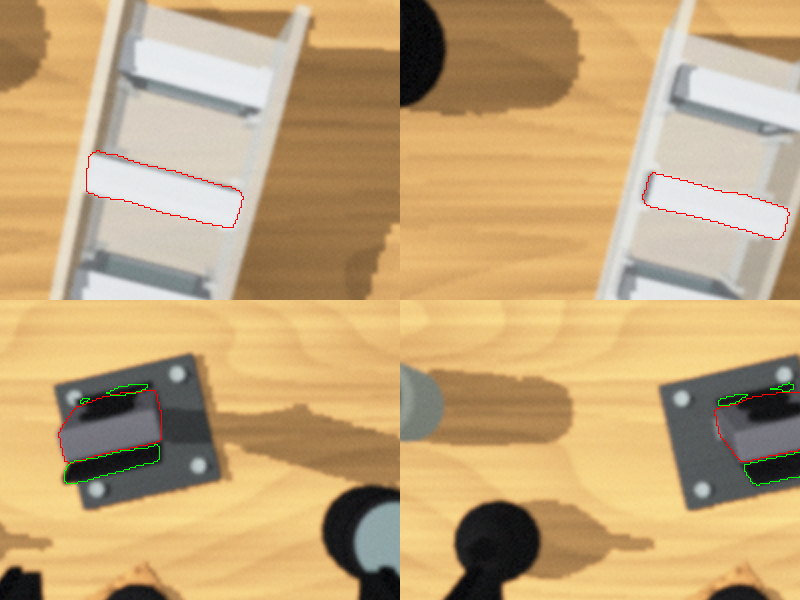

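The overlays show the tall cassette mask tight on the white top in both rack views. The keeper (red) and upright (green) are outlined well at (110,425) and (760,430). I'll refit the bracket and keeper jointly on the combined outline.

```bash
cat > f2.py <<'E'
from fit import *
B=pickle.load(open("v2.pkl","rb"))
parts=[box(0,.018,-.024,.024,0,.064),box(.018,.020,-.02,.02,.012,.052),box(-.004,0,-.022,.022,0,.086)]
def U(q):
    m=(q["m"]["keeper"][0][1]|q["m"]["bracket"][0][1]).astype(np.uint8)
    return cv2.morphologyEx(m,cv2.MORPH_CLOSE,np.ones((5,5),np.uint8))
for fz in(1,0):
  for vs in ([2],[3],[2,3]):
    vv=[(B[i],U(B[i])) for i in vs]
    mod=lambda v:[pose(P,v[0],v[1],.092 if fz else v[3],v[2],.26) for P in parts]
    if fz or len(vs)==2: print(vs,fit(vv,mod,[.65,-.008,12]+[.092]*(1-fz),[.006,.006,8]+[.006]*(1-fz)))
# base plate from dark pixels
for i in (2,3):
    q=B[i]; g=cv2.cvtColor(q["image"],7-1); m=(q["image"].max(2)<95).astype(np.uint8)
    n,lab,st,ce=cv2.connectedComponentsWithStats(cv2.morphologyEx(m,cv2.MORPH_OPEN,np.ones((3,3),np.uint8)))
    u=proj(q,[[.655,-.008,.008]])[0]; k=lab[int(u[1])-8:int(u[1])+9,int(u[0])-8:int(u[0])+9]; k=np.bincount(k[k>0]).argmax()
    c=cv2.findContours((lab==k).astype(np.uint8),0,2)[0][0]; print("base",st[k],cv2.minAreaRect(c))
E
python3 f2.py
```

```text
[2] (array([ 0.6535, -0.0063, 16.2735]), np.float64(0.07415414974002014))
[3] (array([ 0.6533, -0.0065, 12.0489]), np.float64(0.06206546508193448))
[2, 3] (array([ 0.6534, -0.0062, 14.1196]), np.float64(0.07715196161655873))
[2, 3] (array([ 0.6535, -0.0069, 13.6243,  0.0889]), np.float64(0.07238461983156078))
base [ 191  118   78   75 3241] ((225.82205200195312, 156.17234802246094), (62.45684814453125, 76.49767303466797), 77.24246978759766)
base [ 265  119   90   72 2974] ((308.2416687011719, 154.2632598876953), (61.876609802246094, 83.5954818725586), 77.19573211669922)
```

```bash
cat >> h.py <<'E'
def brk(o,yaw,rec=.26):
    """bracket-frame helpers: point -> world, tool rotation (rpy)"""
    M=R([0,0,yaw])@R([0,-np.degrees(rec),0])
    T=np.column_stack([M[:,0],-M[:,1],-M[:,2]])
    return (lambda a:np.array(o)+M@np.array(a)), Ro.from_matrix(T).as_euler('xyz',degrees=True)
def st(tag=""):
    s=env.read_state(); print(tag,round(s["clock"],2),s["position"],s["tool_rot"],"F",s["force"],"op",round(s["opening"],3),"ff",round(float(s["finger_force"]),1)); return s
E
python3 - <<'E'
from h import *
w,o=brk([.6534,-.0065,.0905],13.3)
env.goto(w([.009,0,.095]),o); st("above")
env.move_straight(w([.009,0,.028]),o,rate=.1); st("at")
env.gripper_to(.45,15); s=st("grip")
env.dwell(.1)
env.move_straight(w([.013,0,.043]),o,rate=.06); st("lift")
env.move_straight(w([.02,0,.043])+[0,0,.11],o,rate=.2); st("up")
env.goto([.5325,.3706,.12],[180,0,53.3]); st("over tray")
r=env.move_straight([.5325,.3706,.022],[180,0,53.3],rate=.06,force_limit=3); st(f"down {r}")
E
```

```text
above 12.34 [ 0.6382 -0.0111  0.1841] [179.9831 -14.8315  13.1913] F [-0.1906 -1.0113 -0.2825] op 1.002 ff 0.0
at 13.16 [ 0.6554 -0.0059  0.1207] [179.984  -14.976   13.3344] F [-0.0791 -0.0597 -0.2541] op 1.003 ff 0.0
grip 13.9 [ 0.6549 -0.0062  0.1199] [179.9975 -14.8968  13.3014] F [-0.5844  0.0829  0.3953] op 0.552 ff 15.0
lift 14.41 [ 0.655  -0.0061  0.1361] [-179.9905  -14.9548   13.2925] F [-0.9333 -0.2732 -1.5149] op 0.554 ff 15.0
up 15.12 [ 0.6603 -0.0046  0.2453] [-179.9393  -14.7163   13.2636] F [-0.4522  0.475  -1.3628] op 0.549 ff 15.0
over tray 16.65 [0.5332 0.3698 0.1205] [179.9828  -0.0455  53.2177] F [ 0.1914 -0.5513  0.2115] op 0.552 ff 15.0
down True 17.99 [0.5329 0.3702 0.03  ] [179.9424   0.0614  53.3367] F [ 1.4169 -0.9761  3.0965] op 0.55 ff 15.0
```

```bash
python3 - <<'E'
from h import *
env.gripper_to(.75); env.dwell(.1); 
env.move_straight([.5325,.3706,.14],[180,0,53.3],rate=.15); st("released")
V=[]
env.goto([.46,.29,.22],[180,0,53.3]); env.dwell(.1); V.append(grab("wrist",["keeper","tray","battery"]))
for t in ["keeper","battery"]: print(t,[(np.round(d["xyz"],3).tolist(),d["score"]) for d in env.search_frame(V[0],t)[:2]])
for x,y in((.56,-.05),(.565,.035)):
    env.goto([x,y,.17],[180,0,0]); env.dwell(.25); q=grab("wrist",["bracket"]); V.append(q); print([(s,int(m.sum())) for s,m in q["m"]["bracket"]],q["position"],q["orientation"])
st()
pickle.dump(V,open("v3.pkl","wb"))
im=np.zeros((600,800,3),np.uint8)
im[:300,:400]=V[0]["image"][:300,56:456]
for k,i in ((2,1),(3,2)):
    q=V[i];a=cv2.resize(q["image"],None,fx=2,fy=2,interpolation=2)
    if q["m"]["bracket"]: cv2.drawContours(a,cv2.findContours(cv2.resize(q["m"]["bracket"][0][1].astype(np.uint8),None,fx=2,fy=2,interpolation=0),0,2)[0],-1,(0,255,0),1)
    u=2*proj(q,[[.65,-.006,.09]])[0]; r=int(np.clip(u[1]-150,0,460));c=int(np.clip(u[0]-200,0,620)); print(r,c)
    im[300:,400*(k-2):400*(k-2)+400]=a[r:r+300,c:c+400]
cv2.imwrite("pics/m4.png",im)
E
```

```text
released 19.62 [0.5318 0.3701 0.1389] [-179.9603    0.1167   53.2846] F [-0.9475  0.0378  0.6319] op 0.753 ff 0.0
keeper [([0.53, 0.371, 0.07], 0.85)]
battery [([0.464, 0.325, 0.025], 0.7)]
[(0.97, 3855), (0.6, 4858)] [ 0.6351 -0.0484  0.3587] [-15.828   -0.0072 -89.8781]
[(0.58, 4787), (0.22, 2523)] [0.64   0.0345 0.3585] [-15.8556  -0.0175 -90.0549]
 23.1 [0.565  0.0342 0.17  ] [179.9959  -0.0017  -0.0734] F [0.4739 0.7562 0.441 ] op 0.752 ff 0.0
14 214
26 420
```

View pics/m4.png

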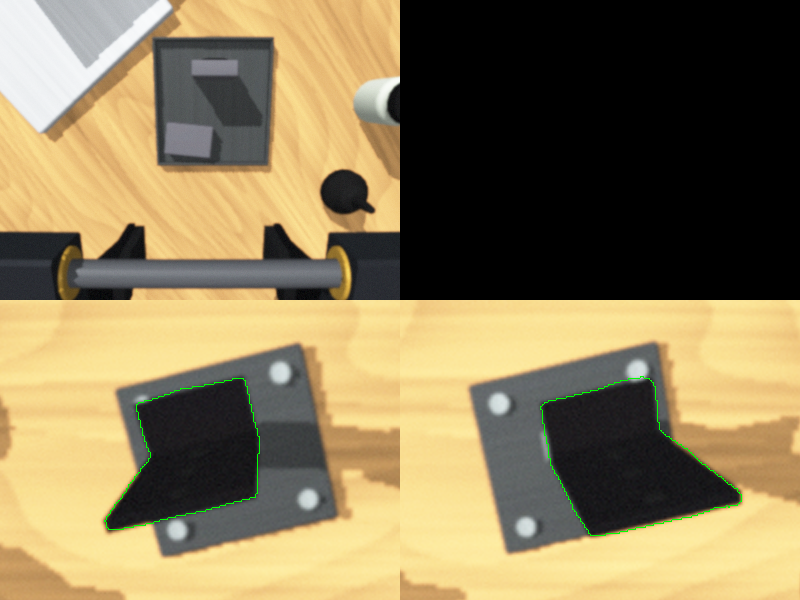

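The keeper stands upright in the tray's free half at (215,67), clear of the battery (188,140). The empty bracket is cleanly outlined in both views. I'll fit it and pick up the cassette.

```bash
cat > f3.py <<'E'
from fit import *
V=pickle.load(open("v3.pkl","rb"))
parts=[box(-.004,.02,-.022,.022,-.004,0),box(-.004,0,-.022,.022,-.004,.086)]
for vs in([1],[2],[1,2]):
    print(vs,fit([(V[i],V[i]["m"]["bracket"][0][1]) for i in vs],lambda v:[pose(P,v[0],v[1],v[3],v[2],v[4]/100) for P in parts],[.653,-.007,13.3,.091,26],[.004,.004,4,.004,3]))
E
python3 f3.py & python3 - <<'E'
from h import *
yw=-104.3
env.gripper_to(.36)
env.goto([.5062,-.331,.19],[180,0,yw]); st("above")
env.move_straight([.5062,-.331,.056],[180,0,yw],rate=.1,force_limit=6); st("at")
env.gripper_to(.05,25); st("grip")
env.move_straight([.5062,-.331,.075],[180,0,yw],rate=.05); st("l")
env.move_straight([.5062,-.331,.19],[180,0,yw],rate=.15); s=st("lifted")
q=grab("wrist",["tall_cassette"]); cv2.imwrite("pics/l.png",q["image"])
E
wait
```

```text
this script no longer has the robot
[1] (array([ 0.6535, -0.007 , 12.8823,  0.0895, 26.3027]), np.float64(0.012833890586829072))
[2] (array([ 0.6533, -0.0067, 12.9004,  0.0925, 26.1501]), np.float64(0.019634983154347523))
[1, 2] (array([ 0.6534, -0.007 , 13.1668,  0.0906, 26.2678]), np.float64(0.018438193135614026))Exception ignored in: <_io.TextIOWrapper mode='rw' encoding='UTF-8'>
Traceback (most recent call last):
BrokenPipeError: [Errno 32] Broken pipe
```

```bash
python3 - <<'E'
from h import *
yw=-104.3
st("before")
env.gripper_to(.36)
env.goto([.5062,-.331,.19],[180,0,yw]); st("above")
env.move_straight([.5062,-.331,.056],[180,0,yw],rate=.1,force_limit=6); st("at")
env.gripper_to(.05,25); st("grip")
env.move_straight([.5062,-.331,.075],[180,0,yw],rate=.05); st("l")
env.move_straight([.5062,-.331,.19],[180,0,yw],rate=.15); s=st("lifted")
E
```

```text
before 23.1 [0.565  0.0342 0.17  ] [179.9959  -0.0017  -0.0734] F [0.4739 0.7562 0.441 ] op 0.752 ff 0.0
above 25.34 [ 0.5065 -0.3304  0.1899] [ 179.9993    0.011  -104.2174] F [ 0.157  -0.3725  0.6608] op 0.356 ff 0.0
at 26.83 [ 0.5067 -0.3312  0.0567] [-179.9142   -0.0141 -104.2942] F [ 0.3029 -0.5858 -0.5046] op 0.365 ff 0.0
grip 27.31 [ 0.5064 -0.3311  0.0562] [-179.9777   -0.0062 -104.293 ] F [-0.1455 -0.1629  1.5164] op 0.155 ff 25.0
l 27.84 [ 0.5063 -0.3309  0.0752] [-179.9735    0.0084 -104.302 ] F [ 1.1618  0.2823 -0.5778] op 0.153 ff 25.0
lifted 28.76 [ 0.5054 -0.3306  0.1887] [ 179.8628    0.0432 -104.317 ] F [-0.3763  0.4432 -0.4808] op 0.156 ff 25.0
```

```bash
python3 - <<'E'
from h import *
X,Y=.443,.015
env.goto([X,Y,.15],[180,0,-90]); st("over")
r=env.move_straight([X,Y,.085],rate=.12)
r=env.move_straight([X,Y,.046],rate=.03,force_limit=2.5); s=st(f"down {r}"); 
env.gripper_to(.36); env.dwell(.15); s1=st("rel")
env.move_straight([X,Y,.15],rate=.15)
env.goto([X-.07,Y,.17],[180,0,0]); env.gripper_to(.9); env.dwell(.1)
q=grab("wrist",["tall_cassette","mat"]); print([(a,int(m.sum())) for a,m in q["m"]["tall_cassette"]])
print(env.search_frame(q,"tall_cassette"))
pickle.dump([q],open("v4.pkl","wb")); st()
im=q["image"].copy()
if q["m"]["tall_cassette"]:cv2.drawContours(im,cv2.findContours(q["m"]["tall_cassette"][0][1].astype(np.uint8),0,2)[0],-1,(0,255,0),1)
cv2.imwrite("pics/m5.png",im)
E
python3 - <<'E'
import sys;sys.path.insert(0,".")
import os;os.chdir(".")
from fit import *
q,=pickle.load(open("v4.pkl","rb"))
print(fit([(q,q["m"]["tall_cassette"][0][1])],lambda v:[pose(box(-.007,.007,-.03,.03,0,.084),v[0],v[1],.003,v[2])],[.443,.015,0],[.005,.005,5]))
E
```

```text
over 30.09 [0.4436 0.0147 0.1501] [-179.9763   -0.0066  -90.0377] F [ 0.5365 -0.5104 -0.5997] op 0.157 ff 25.0
down True 31.76 [0.4429 0.0149 0.0531] [179.9465  -0.0366 -89.9803] F [-0.0752  0.1915  3.0927] op 0.155 ff 25.0
rel 32.56 [0.442  0.0147 0.0527] [179.8604  -0.0391 -90.0199] F [-0.3476 -0.1177 -0.1174] op 0.36 ff 0.0
[(0.79, 1268)]
[{'xyz': [0.4407, 0.0165, 0.0885], 'score': 0.67}]
 36.02 [0.373 0.015 0.17 ] [179.9996   0.001   -0.0017] F [-0.3822 -0.7855 -0.3802] op 0.9 ff 0.0
(array([ 0.4428,  0.015 , -0.1234]), np.float64(0.020265949640820017))
```

View pics/m5.png

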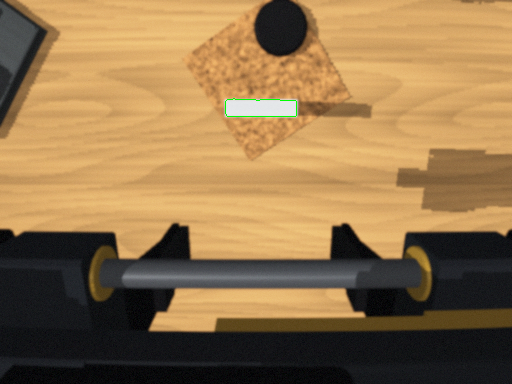

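The cassette stands alone on the free part of the mat at (262,108), with its yaw near 0 and the cap untouched. Next I'll regrasp it by its side edges.

```bash
python3 - <<'E'
from h import *
X,Y=.4428,.015
env.goto([X,Y,.14],[180,0,0]); 
env.move_straight([X,Y,.041],[180,0,0],rate=.1,force_limit=5); st("at")
env.gripper_to(.6,25); st("grip"); env.dwell(.1)
env.move_straight([X,Y,.06],rate=.05)
env.move_straight([X,Y,.25],rate=.25); st("up")
w,o=brk([.6534,-.0069,.0908],13.0)
env.goto(w([.013,0,.165]),o); st("over")
env.move_straight(w([.012,0,.055]),o,rate=.12); env.dwell(.1); st("near")
r=env.move_straight(w([.010,0,.030]),o,rate=.02,force_limit=2.5); s=st(f"down {r}")
M=R([0,0,13.0])@R([0,-np.degrees(.26),0]); print("in bracket",M.T@(s["position"]-w([0,0,0])))
q=grab("wrist",["tall_cassette","bracket"]); pickle.dump([q],open("v5.pkl","wb"))
s2=grab("side",["tall_cassette","bracket"]); pickle.dump([q,s2],open("v5.pkl","wb"))
a=cv2.resize(s2["image"][140:240,150:284],None,fx=3,fy=3,interpolation=2)[:300,:400]
im=np.zeros((400,800,3),np.uint8); im[:300,:400]=a; im[:,400:]=cv2.resize(q["image"],None,fx=1.2,fy=1.2)[:400,107:507]
cv2.imwrite("pics/m6.png",im); st()
E
```

```text
at 37.56 [0.4433 0.0152 0.0416] [-179.9731   -0.0849    0.0188] F [ 0.2119  0.6959 -0.0768] op 0.899 ff 0.0
grip 38.04 [0.443  0.015  0.0412] [-179.9937   -0.0291    0.0044] F [0.0515 0.2052 1.9787] op 0.684 ff 25.0
up 39.58 [0.4416 0.0148 0.2484] [179.9791   0.1848  -0.0165] F [ 0.0164  0.1352 -0.3724] op 0.687 ff 25.0
over 40.31 [ 0.623  -0.0137  0.2519] [-179.9596  -14.6567   12.9369] F [-0.4849  0.4447 -1.2278] op 0.688 ff 25.0
near 41.48 [ 0.6514 -0.0074  0.1483] [179.9936 -15.0208  13.0065] F [-0.4617 -0.142  -1.2514] op 0.684 ff 25.0
down True 42.27 [ 0.6535 -0.007   0.1316] [179.977  -14.8611  13.0156] F [-1.5642 -0.6819  3.7611] op 0.688 ff 25.0
in bracket [ 0.0106 -0.0001  0.0394]
 42.58 [ 0.6535 -0.007   0.1316] [179.9844 -14.8678  13.0089] F [-1.1235  0.7435  5.7653] op 0.688 ff 25.0
```

View pics/m6.png

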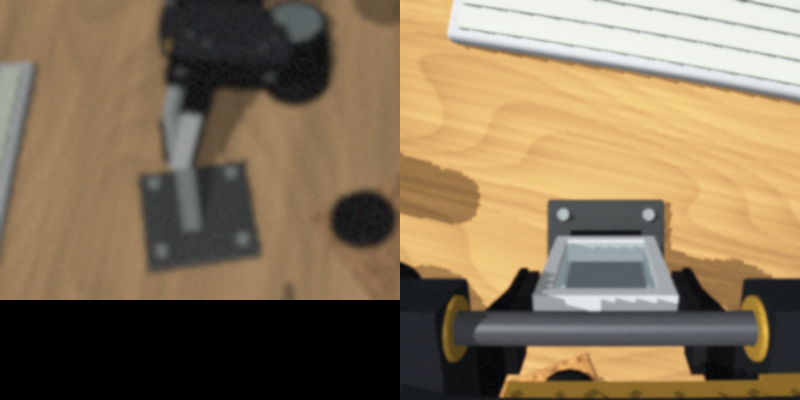

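The side crop shows the cassette on the ledge at (185,130), parallel to the upright. The wrist view shows it centred: cassette middle column 605 against base screws' middle 606. Next I'll seat it back against the upright.

```bash
python3 - <<'E'
from h import *
w,o=brk([.6534,-.0069,.0908],13.0)
M=R([0,0,13.0])@R([0,-np.degrees(.26),0]); B=lambda s:print("  brk",M.T@(s["position"]-w([0,0,0])),"Fb",M.T@s["force"])
env.move_straight(w([.0106,0,.0402]),o,rate=.02); env.dwell(.1); B(st("raised"))
r=env.move_straight(w([.003,0,.0402]),o,rate=.015,force_limit=3); B(st(f"back {r}"))
s=env.read_state(); b=M.T@(s["position"]-w([0,0,0]))
r=env.move_straight(w([b[0],0,.036]),o,rate=.015,force_limit=3); B(st(f"seat {r}"))
q=grab("wrist",["tall_cassette"]); cv2.imwrite("pics/w7.png",q["image"])
E
```

```text
raised 42.92 [ 0.6527 -0.007   0.1315] [-179.981   -14.7914   12.985 ] F [-0.8027  0.8488 -0.029 ] op 0.685 ff 25.0
  brk [0.0097 0.0001 0.0395] Fb [-0.5787  1.0076  0.1239]
back True 43.28 [ 0.6503 -0.0075  0.131 ] [-179.9903  -15.0051   12.9909] F [ 1.6183  0.1433 -0.1087] op 0.687 ff 25.0
  brk [0.0073 0.0001 0.0397] Fb [ 1.5271 -0.2244 -0.5187]
seat True 43.49 [ 0.651  -0.0074  0.1309] [179.9682 -14.9876  13.0394] F [-1.466   0.7776  2.144 ] op 0.681 ff 25.0
  brk [0.0079 0.     0.0394] Fb [-0.6602  1.0874  2.3942]
```

```bash
python3 - <<'E'
from h import *
w,o=brk([.6534,-.0069,.0908],13.0)
env.gripper_to(.82); env.dwell(.3); st("rel")
env.move_straight(w([.0079,0,.16]),o,rate=.12); st("up")
env.goto([.545,-.007,.25],[180,0,13]); env.dwell(.3)
q=grab("wrist",["tall_cassette","bracket"]); s2=grab("side",["tall_cassette","bracket","keeper"])
env.goto([.555,-.06,.25],[180,0,13]); env.dwell(.2)
q2=grab("wrist",["tall_cassette","bracket"])
pickle.dump([q,q2,s2],open("v6.pkl","wb")); st()
im=np.zeros((600,800,3),np.uint8)
im[:300,:400]=cv2.resize(s2["image"][150:250,160:294],None,fx=3,fy=3,interpolation=2)[:300,:400]
for k,p in ((1,q),(2,q2)):
    u=3*proj(p,[[.645,-.007,.12]])[0]; a=cv2.resize(p["image"],None,fx=3,fy=3,interpolation=2)
    r=int(np.clip(u[1]-150,0,850));c=int(np.clip(u[0]-200,0,1130))
    im[300*(k//2):300*(k//2)+300,400*(k%2):400*(k%2)+400]=a[r:r+300,c:c+400]
im[300:,400:]=cv2.resize(s2["image"],(400,300))
cv2.imwrite("pics/m8.png",im)
for t in ("keeper",): print(env.search_frame(s2,t)[:1])
E
python3 - <<'E'
import sys,os;sys.path.insert(0,".");os.chdir(".")
from fit import *
V=pickle.load(open("v6.pkl","rb"));c=box(0,.014,-.03,.03,0,.084)
for vs in([0],[1],[0,1]): print(fit([(V[i],V[i]["m"]["tall_cassette"][0][1]) for i in vs],lambda v:[pose(c,v[0],v[1],.0908,v[2],v[3]/100)],[.6534,-.0069,13,26],[.004,.004,4,4]))
E
```

```text
rel 44.44 [ 0.6508 -0.0074  0.1304] [179.9875 -14.9707  13.0212] F [ 0.365  -0.3391 -0.4625] op 0.816 ff 0.0
up 45.6 [ 0.6203 -0.0144  0.2463] [-179.9813  -14.7849   12.9872] F [-0.463  -0.5495 -0.1141] op 0.822 ff 0.0
 47.32 [ 0.555  -0.0593  0.2501] [-179.997    -0.0136   13.0632] F [-0.4587 -0.1949 -0.1029] op 0.821 ff 0.0
[{'xyz': [0.5291, 0.3753, 0.0647], 'score': 0.79}]
(array([ 0.6538, -0.0063, 12.6523, 26.4239]), np.float64(0.010567945169739747))
(array([ 0.6176, -0.0083, 49.6865,  6.5937]), np.float64(1.708404573981049))
(array([ 0.6445, -0.0078, 19.6495, 11.7432]), np.float64(1.0602225342137968))
```

View pics/m8.png

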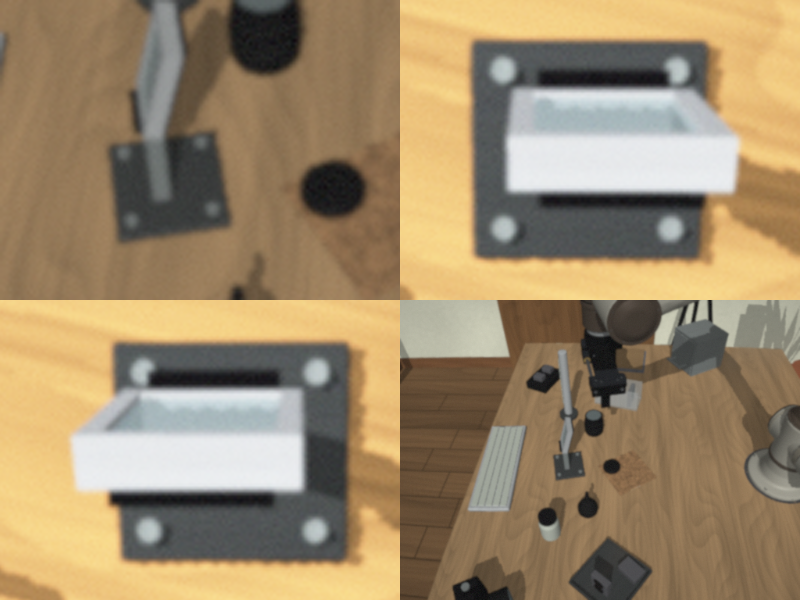

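The cassette stands flush and centred on the ledge: fitted pose (0.6538, -0.0063), recline 0.264, against the bracket's (0.6534, -0.0069). In the last view the upright's centre column is 191 and the cassette's is 190. The keeper is upright in the tray, and everything else is where it was.

```bash
python3 -c "
from workcell import env
print(env.close_job())"
```

```text
the job is handed in; nothing more can be done
None
```

The job is handed in at about 47 s of the 72 s allowed: the keeper is upright in the tray, and the tall cassette was stood on the mat, retaken by its side edges and set on the ledge, flush and centred to under 1 mm by my camera fit; nothing else looked disturbed, though I did not re-measure the short cassettes and the judge's result is not shown to me.

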